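Turn the gas purifier cartridge's window to the reader's sensor

TASK

The gas purifier cartridge lies in its cradle. Stand it upright, blue cap up, in the middle of the steel plate of the window reader, turned so that its green window squarely faces the sensor post (the red line on the reader and the orange line on the cap point the same way), and let it go. Set it down on the reader gently, do not bump the sensor post, and leave the bottle, the jar, the beaker and the can where they are.

Things in the scene. Friction and masses are not known exactly. Their poses are not given: they have to be found in the camera images.
- cartridge: Loose white cylinder, 38 mm diameter, 100 mm long, about 0.18 kg, flat ends: blue cap at one end, black foot at the other, green window strip 12 x 56 mm along one side; an orange line on the cap's side and end face marks the window's side. Origin: its centre. x axis: from cap to foot (down when it stands cap up). z axis: out through the window. Starts lying in the cradle, window up.
- cap_top (a point): Centre of the end face of the cartridge's blue cap, 50 mm from its centre.
- foot (a point): Centre of the end face of the cartridge's black foot, 50 mm from its centre.
- window (a point): Middle of the cartridge's green window, on its surface, 19 mm from its axis.
- cradle: Fixed grey cradle: base 116 x 66 x 8 mm with two V rests 10 mm thick, 41 mm high and 53 mm wide, at x = -43 and +33 mm; the cartridge lies in them along the cradle's x axis, cap towards -x, its axis 45 mm above the bench, free between the rests. Origin: centre of the underside; z up.
- reader: Fixed white window reader: slab 110 mm wide (y) from x = -60 to x = +115 mm, its top 3 mm under the plate's top; on it a flat round steel plate, 60 mm diameter, whose top stands 22 to 34 mm above the bench. Origin: centre of the plate's top. x axis: from the plate's centre to the sensor post, along the red line; z up.
- sensor: Fixed white sensor post on the reader, 46 mm (x) x 56 mm (y), its top 105 mm above the plate's top; its face with the black lens looks at the plate and stands 51 mm from the plate's centre. A red line runs over its top. Origin: middle of that face's lower edge, at plate level; axes as the reader's.
- amber_bottle: Bystander: amber bottle with black cap, 54 mm diameter, 115 mm high, loose. Origin: centre of the underside.
- white_jar: Bystander: white jar, 52 mm diameter, 65 mm high, loose. Origin: centre of the underside.
- beaker: Bystander: glass beaker, 60 mm diameter at the rim, 75 mm high, loose. Origin: centre of the underside.
- steel_can: Bystander: small steel can with paper label, 44 mm diameter, 50 mm high, loose. Origin: centre of the underside.
Not all that is in view belongs to the job. What is shaped like the cartridge but purple or yellow is not meant.

How it is judged (in metres and radians):
At the end, for the whole second after the job is handed in: The cartridge stands still, cap up, upright within 0.06 rad, on the reader's plate, its foot within 8 mm of the plate's centre in the reader's x and in y and within 4 mm of plate height, its window turned to the sensor post within 0.13 rad (about 7 degrees) (x of foot in the frame of reader between -0.008 and 0.008 m and y of foot in the frame of reader between -0.008 and 0.008 m and z of foot in the frame of reader between -0.004 and 0.004 m and z of cap_top in the frame of reader above 0.096 m and x of window in the frame of reader above 0.008 m and angle between the z axis of cartridge and the x axis of reader, either way round below 0.13 rad and angle between the x axis of cartridge and the z axis of reader, either way round below 0.06 rad and linear speed of cartridge below 0.02 m/s); the robot touches nothing.
It fails at once if the bottle, jar, beaker or can is shifted by more than 20 mm or tipped over (distance of any of amber_bottle, white_jar, beaker, steel_can from where it was at the start of the episode above 0.02 m or angle between any of amber_bottle, white_jar, beaker, steel_can's own z axis and vertical above 0.35 rad).
It fails at once if the sensor post is bumped (more than 4 N) (contact force between sensor and anything else above 4 N).
It fails at once if the cartridge is put down hard on the reader (more than 30 N) (contact force between reader and cartridge above 30 N).
It also fails if it takes over 67 s, if anything falls off the work surface, if the arm or the gripper's body presses on something with over 40 N, if the wrist force passes 120 N, or if a joint passes its speed limit or range.

ROBOT

A 6-joint arm with a two-finger parallel gripper is mounted at the origin on the work surface. World frame = base frame: x ahead of the robot, y to its left, z up, the work surface at z = 0. Lengths are in m, angles in degrees, forces in N, time in s.
With the tool pointing down it reaches from about 0.4 to 0.825 m from the base axis. Payload 7 kg.
Tool frame: the origin (TCP) lies midway between the tips of the shut fingers; the grasp point (between the pads) lies 19 mm behind it; z points along the fingers, x is the direction in which the jaws open and shut, and the axes are right-handed (so a half turn about z gives the same grasp; the last joint's range is limited). The gripper opens to 88 mm and grips with 3 to 60 N. Pads are 19 mm wide; open, the fingers measure 130 mm over their backs; the gripper's body (78 mm by 193 mm) begins 47 mm behind the grasp point.
Start: joints at [-49.727, 20.546, 0.682, 0, -70.136, -16.507], TCP at [0.272, -0.618, 0.227] pointing down, gripper open.
Joint ranges: [-176.03, 176.03], [-82.01, 121.73], [-58.28, 71.71], [-173.87, 95.51], [-174.79, -0.11], [-173.66, 173.66]. Speed limits (degrees/s): [136.94, 136.94, 172.46, 180, 180, 180].

INTERFACE

Orientations are given as [roll, pitch, yaw] about the fixed x, y, z axes, in that order (R = Rz(yaw) Ry(pitch) Rx(roll)).
In Python, from plant import * gives the robot as it stands. The module is installed in compiled form; this text tells all that it offers.
- The arm moves only by the shell command python3 -m pendant 'ROWS' [OPENING]. ROWS is JSON, a list that holds one entry, the list of rows, each a list of 6 numbers: the shift along the world's x, y, z in mm, then the turn, a rotation vector about the world's x, y, z in degrees. A call has 1 to 10 rows; each row is the pose to reach, as a shift and turn from the pose commanded when the call began; what a row does not reach only later rows make up. A row lasts 1/8 s, in which the tool goes at most 62.5 mm and 10.7 degrees, less where a joint would pass 70% of its speed; a pose out of reach is approached as far as the arm can. A call with a gripper value outside its range is refused whole. OPENING is the closure, from -1 (fully open) to 1 (shut), set as the call begins (- or left out, the last holds). The fingers move at their own pace and stop on an object; the grip force is fixed at half the most. Time passes only in rows, so rows that repeat a pose let the fingers close. It gives the time, the measured TCP pose, the force and the opening at its end, in the units of the state.
- get_obs(): the state, without advancing time (a new reading comes with each control period).
- snapshot(name): name is "scene" or "top"; returns a dict with "pixels" (384x512x3 uint8, red, green, blue), "depth" (384x512 float32, m along the optical axis (not along the pixel's ray), 0 where there is no reading), "fx", "fy", "cx", "cy" (pixels), "dist" ([k1, k2, p1, p2, k3] as OpenCV has them; the pictures are not rectified), "pose" (4x4, takes a point from camera to world coordinates). Camera axes: x right, y down, z forward; pixel columns grow to the right and rows downward; lengths in m; the calibration is good to about 2 mm. A picture is of the moment at which its call begins.
- close_job(): hands the job in, once; it reports no verdict.
The state is a dict: "clock": time; "joint_pos": joint angles; "qvel": joint speeds; "tau": joint torques, N m; "tool_pos": TCP position; "orientation": TCP orientation; "force": force on the tool from outside, world axes, zero at the start; "moment": the same for the moment, N m; "opening": finger opening in m.
Only numpy, scipy, OpenCV 4.12 (cv2) and the standard library are available. Lean on these libraries where they do the work, as an engineer would, in place of code of your own. Each camera call takes 0.05 s, during which the arm holds its last target. There are 200 camera calls.

## Working session

There is one attempt and no reset: what is moved stays moved. The work goes in short steps, Python scripts to look and compute and a shell command to move; the robot and the scene stay as the last step left them, time stands still between calls to the robot, and variables do not carry over. Pictures are saved under pics/ and viewed, about 8 in all and at most 12, crops included, and the job is handed in when it is done.

```bash
mkdir -p pics
cat > h.py <<'E'
from plant import *
import numpy as np, cv2, pickle, sys
def snap(n,tag):
    s=snapshot(n); pickle.dump(s,open(f'{tag}.pkl','wb')); cv2.imwrite(f'pics/{tag}.png',s['pixels'][:,:,::-1]); return s
def load(tag): return pickle.load(open(f'{tag}.pkl','rb'))
def K(s): return np.array([[s['fx'],0,s['cx']],[0,s['fy'],s['cy']],[0,0,1]])
def ray(s,u,v):
    p=cv2.undistortPoints(np.array([[[u,v]]],float),K(s),np.array(s['dist'],float))[0,0]
    P=np.array(s['pose']); return P[:3,3],P[:3,:3]@np.array([p[0],p[1],1])
def dep(s,u,v):
    o,d=ray(s,u,v); a=s['depth'][int(round(v))-1:int(round(v))+2,int(round(u))-1:int(round(u))+2]; a=a[a>0]
    return o+d*np.median(a) if a.size else None
def atz(s,u,v,z):
    o,d=ray(s,u,v); return o+d*(z-o[2])/d[2]
def tri(*obs):
    A=np.zeros((3,3));b=np.zeros(3)
    for s,u,v in obs:
        o,d=ray(s,u,v); d=d/np.linalg.norm(d); M=np.eye(3)-np.outer(d,d); A+=M;b+=M@o
    return np.linalg.solve(A,b)
def proj(s,X):
    T=np.linalg.inv(np.array(s['pose'])); r=cv2.Rodrigues(T[:3,:3])[0]
    return cv2.projectPoints(np.atleast_2d(X).astype(float),r,T[:3,3],K(s),np.array(s['dist'],float))[0][:,0]
E
python3 - <<'E'
from h import *
a=snap('scene','sc0');b=snap('top','tp0')
for s in(a,b):print(np.round(s['pose'],3),s['fx'],s['dist'])
cv2.imwrite('pics/both0.png',cv2.resize(np.hstack([a['pixels'],b['pixels']])[:,:,::-1],(800,300),interpolation=cv2.INTER_AREA))
print(get_obs())
E
```

```text
[[ 0.833  0.399 -0.383  1.028]
 [ 0.552 -0.62   0.558 -0.703]
 [-0.015 -0.676 -0.737  1.035]
 [ 0.     0.     0.     1.   ]] 432.94994881820264 [-0.04786757  0.          0.          0.          0.        ]
[[ 0.005 -0.99   0.14   0.394]
 [-0.999 -0.001  0.033  0.024]
 [-0.033 -0.14  -0.99   0.997]
 [ 0.     0.     0.     1.   ]] 395.61886918937853 [-0.13669431  0.          0.          0.          0.        ]
{'clock': 0.1, 'joint_pos': array([-4.97273360e+01,  2.05874959e+01,  6.39359355e-01, -1.64356827e-02,
       -7.01364595e+01, -1.65081303e+01]), 'qvel': array([ 0.00514559, -0.08664812,  0.15411989, -0.00543822, -0.05379572,
       -0.01322869]), 'tau': array([-8.44107090e-04, -5.84161949e+01,  2.93752295e+01,  7.01558232e+00,
        1.01333534e-02, -5.06027800e-05]), 'tool_pos': array([ 0.27181668, -0.61737605,  0.22572117]), 'orientation': array([-1.79990774e+02, -8.54997356e-02,  1.13758931e+02]), 'force': array([ 0.86173593, -0.08088589,  0.18841683]), 'moment': array([-0.0101221 ,  0.02087297,  0.01795784]), 'opening': 0.08754313438381602}
```

View pics/tp0.png

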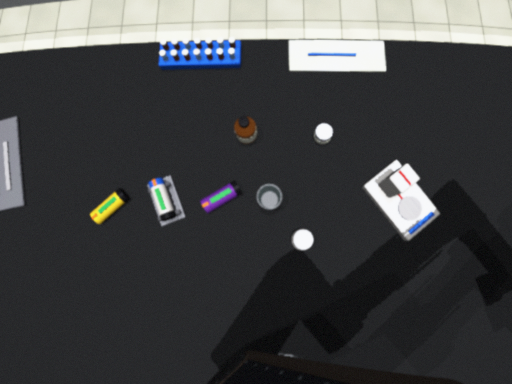

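View pics/sc0.png

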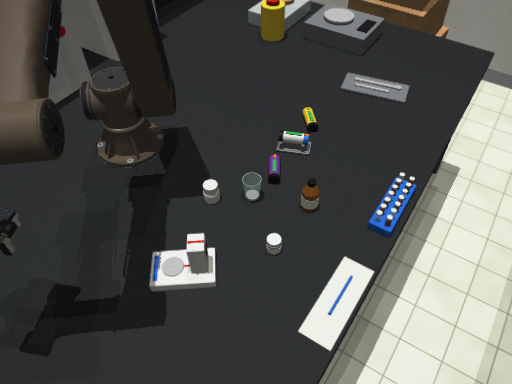

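Top view: a white cartridge with blue cap lies in the grey cradle at (161,199). The look-alikes are yellow at (108,206) and purple at (219,197). Only the white one has the blue cap and the cradle, so it is the one meant. The reader's plate is at (410,208) and its post at (404,180). I'll confirm this in enlarged crops.

Run:
```python
from h import *
a=load('sc0');b=load('tp0')
def crop(s,u,v,w,h,k): return cv2.resize(s['pixels'][v:v+h,u:u+w,::-1],None,fx=k,fy=k,interpolation=cv2.INTER_CUBIC)
r1=np.hstack([crop(b,130,165,66,50,6),crop(b,355,150,66*4//3,50*4//3,4.5)[:300,:396]])
r2=np.hstack([crop(a,265,115,66,50,6),crop(a,142,225,88,66,4.5)[:297,:396]])
r2=cv2.copyMakeBorder(r2,0,300-r2.shape[0],0,0,0)
w=min(r1.shape[1],r2.shape[1]);im=np.vstack([r1[:300,:w],r2[:300,:w]]);print(im.shape)
cv2.imwrite('pics/crops.png',im)
for n,u,v in[('cart',161,199),('plate',410,208),('slab',384,190),('posttop',404,179),('bottle',244,122),('jar',303,240),('beaker',269,197),('can',324,131),('purple',219,197),('bench',200,150)]:print(n,dep(b,u,v))
for n,u,v in[('cart',294,138),('plate',173,267),('posttop',196,239)]:print(n,dep(a,u,v))
```

```text
Traceback (most recent call last):
ValueError: all the input array dimensions except for the concatenation axis must match exactly, but along dimension 0, the array at index 0 has size 300 and the array at index 1 has size 297
```

Run:
```python
from h import *
a=load('sc0');b=load('tp0')
def crop(s,u,v,w,h): return cv2.resize(s['pixels'][v:v+h,u:u+w,::-1],(400,300),interpolation=cv2.INTER_CUBIC)
im=np.vstack([np.hstack([crop(b,128,165,80,60),crop(b,355,150,100,75)]),np.hstack([crop(a,260,110,80,60),crop(a,140,222,100,75)])])
cv2.imwrite('pics/crops.png',im)
for n,u,v in[('cart',161,199),('plate',410,208),('slab',384,190),('posttop',404,179),('bottle',244,122),('jar',303,240),('beaker',269,197),('can',324,131),('purple',219,197),('bench',200,150)]:print(n,dep(b,u,v))
for n,u,v in[('cart',294,138),('plate',173,267),('posttop',196,239)]:print(n,dep(a,u,v))
```

```text
cart [0.49681523 0.2919137  0.062903  ]
plate [ 0.47878796 -0.31794313  0.02898999]
slab [ 0.52169291 -0.24941897  0.04419893]
posttop [ 0.53411778 -0.26957781  0.13564599]
bottle [0.67142017 0.08905881 0.11391647]
jar [ 0.40091009 -0.04861158  0.06365674]
beaker [0.50926974 0.03170878 0.0023978 ]
can [ 0.66771454 -0.10430984  0.05071875]
purple [0.50507398 0.15415339 0.03681486]
bench [ 0.6327448   0.21180917 -0.0014572 ]
cart [0.50688717 0.2820838  0.0532227 ]
plate [ 0.4824987  -0.31955311  0.02808644]
posttop [ 0.53397133 -0.26447543  0.13268989]
```

View pics/crops.png

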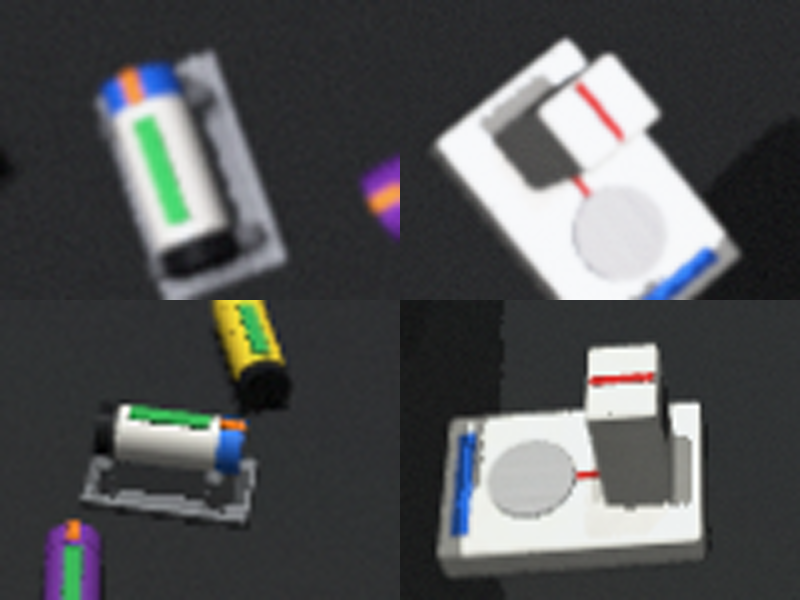

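The crops confirm it: the white cartridge with blue cap and orange line lies in the cradle at about (160,199), window up. The red line runs from the plate centre (409.8,208) to the post. Next I compute the geometry.

Run:
```python
from h import *
a=load('sc0');b=load('tp0')
def green(s,u,v,w,h):
    p=s['pixels'][v:v+h,u:u+w].astype(int); m=(p[...,1]>p[...,0]+50)&(p[...,1]>p[...,2]+50)
    y,x=np.nonzero(m); c=np.array([x.mean()+u,y.mean()+v]); 
    _,_,V=np.linalg.svd(np.c_[x+u,y+v]-c,full_matrices=False); t=(np.c_[x+u,y+v]-c)@V[0]
    return c,c+V[0]*t.min(),c+V[0]*t.max()
gb=green(b,140,175,40,45);ga=green(a,270,120,45,25);print(gb,ga)
W=tri((a,*ga[0]),(b,*gb[0]));print('window tri',W)
e=[atz(b,*gb[i],W[2]) for i in(1,2)];d=e[1]-e[0];print(e,np.linalg.norm(d),np.degrees(np.arctan2(d[1],d[0])))
e=[atz(a,*ga[i],W[2]) for i in(1,2)];d=e[1]-e[0];print(e,np.linalg.norm(d),np.degrees(np.arctan2(d[1],d[0])))
P=tri((a,173.25,266.75),(b,409.75,208));print('plate',P)
for s,q in((b,((399.5,171.5),(410.5,184.25))),(a,((187.5,242.25),(203,241.75)))):
    e=[atz(s,*x,P[2]+.105) for x in q];print('red',e,[np.degrees(np.arctan2(*(x-P)[1::-1])) for x in e])
# plate ellipse by mask, top
p=b['pixels'];h=cv2.cvtColor(p,cv2.COLOR_RGB2GRAY);print(h[200:217:2,395:425:2])
```

```text
(array([159.71578947, 198.56842105]), array([163.30400311, 208.8943604 ]), array([156.14639043, 188.29662517])) (array([293.56410256, 132.43589744]), array([312.32851976, 129.92388817]), array([286.05898541, 133.44061416]))
window tri [0.49751614 0.29447001 0.06479681]
[array([0.47271886, 0.28479271, 0.06479681]), array([0.52265188, 0.30447852, 0.06479681])] 0.05367343824178949 21.516560715880622
[array([0.54489768, 0.34031012, 0.06479681]), array([0.47857426, 0.27607616, 0.06479681])] 0.092329837484916 -135.91689181868324
plate [ 0.4799343  -0.31799403  0.02491074]
red [array([ 0.55205711, -0.26201177,  0.12991074]), array([ 0.52319518, -0.2859182 ,  0.12991074])] [np.float64(37.81887865366511), np.float64(36.555134103872604)]
red [array([ 0.52064169, -0.28276547,  0.12991074]), array([ 0.55274122, -0.26003549,  0.12991074])] [np.float64(40.873224333406036), np.float64(38.521828448088456)]
[[248 249 242 213 227 227 227 228 226 223 227 230 245 248 248]
 [249 248 225 225 227 226 227 227 227 224 224 228 232 247 248]
 [249 246 222 227 227 227 225 226 227 227 224 225 228 242 248]
 [249 241 219 227 227 227 227 227 227 227 227 224 224 238 248]
 [249 240 219 228 228 227 228 226 225 224 226 225 222 234 248]
 [249 241 213 227 227 226 225 226 227 225 226 227 224 236 248]
 [249 247 209 227 227 227 227 228 228 225 225 225 227 243 248]
 [248 248 238 222 226 226 227 226 227 227 224 224 231 247 249]
 [249 249 248 219 218 227 227 227 224 226 225 229 243 249 245]]
```

```bash
python3 -m pendant '[[[15,48,12,0,0,9],[30,96,24,0,0,18],[45,144,36,0,0,27],[60,192,48,0,0,36],[75,240,60,0,0,45],[90,288,72,0,0,54],[105,336,84,0,0,63],[120,384,96,0,0,72],[135,432,108,0,0,81],[150,480,120,0,0,90]]]' -1; python3 -c "
from h import *
print(get_obs()['joint_pos'])"
```

```text
clock: 1.35
tool_pos: [0.4219, -0.1361, 0.3469]
orientation: [180.0, 0.0, -155.9]
force: [0.5, -0.4, 0.3]
opening: 0.0881
[ 7.74790358e+00 -5.55363335e+00 -1.45603920e+01 -9.78392671e-03
 -8.09798812e+01  1.63206455e+01]
```

```bash
python3 -m pendant '[[[15,46,0,0,0,8.8],[30,92,0,0,0,17.6],[45,138,0,0,0,26.4],[60,184,0,0,0,35.2],[75,230,0,0,0,44],[90,276,0,0,0,52.8],[105,322,0,0,0,61.6],[120,368,0,0,0,70.4],[134,414,0,0,0,79],[147,458,0,0,0,87.7]]]' -1; python3 -c "
from h import *
print(get_obs()['joint_pos'])"
```

```text
clock: 2.6
tool_pos: [0.5692, 0.3218, 0.346]
orientation: [180.0, -0.0, -68.2]
force: [0.2, 0.2, 1.7]
opening: 0.0877
[ 4.65371876e+01  1.59069686e+01  9.30394754e+00 -8.18771466e-03
 -8.34475263e+01  6.52244494e+01]
```

```bash
python3 -m pendant '[[[0,0,-25,-3.3,8.4,0],[0,0,-50,-6.6,16.8,0],[0,0,-75,-9.9,25.1,0],[0,0,-100,-13.2,33.5,0],[0,0,-130,-16.5,41.9,0],[0,0,-175,-16.5,41.9,0],[0,0,-230,-16.5,41.9,0],[0,0,-230,-16.5,41.9,0]]]' -1
python3 - <<'E'
from h import *
o=get_obs();print(o['joint_pos'],o['tool_pos'],o['orientation'])
from scipy.spatial.transform import Rotation as R
print(R.from_euler('xyz',o['orientation'],degrees=True).as_matrix().round(3))
a=snap('scene','sc1');b=snap('top','tp1')
c=lambda s,u,v:cv2.resize(s['pixels'][v:v+75,u:u+100,::-1],(400,300),interpolation=cv2.INTER_CUBIC)
cv2.imwrite('pics/v1.png',np.hstack([c(b,110,160),c(a,250,90)]))
E
```

```text
clock: 3.6
tool_pos: [0.5666, 0.319, 0.1113]
orientation: [134.3, -0.1, -68.6]
force: [-1.0, -0.4, 0.0]
opening: 0.0876
[  38.80116064   52.20927819   33.37899626  -13.49764018 -114.91032563
   71.80365329] [0.56660656 0.31895838 0.1112798 ] [134.32836765  -0.14900255 -68.55752521]
[[ 0.366 -0.651 -0.665]
 [-0.931 -0.254 -0.263]
 [ 0.003  0.715 -0.699]]
```

View pics/v1.png

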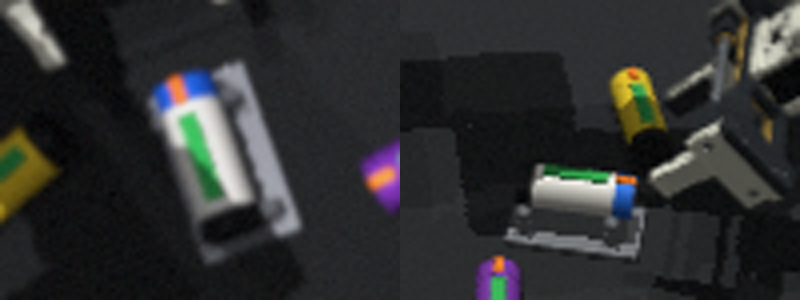

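The cartridge is untouched in its cradle (top crop at about (200,150)), and the fingers are poised at its cap end. I'll advance partway along the tool axis.

```bash
python3 -m pendant '[[[-20,-8,-21,0,0,0],[-40,-16,-42,0,0,0],[-40,-16,-42,0,0,0],[-40,-16,-42,0,0,0]]]' -1;  python3 -m pendant '[[[0,0,0,0,0,0]]]' -1
```

```text
clock: 4.2
tool_pos: [0.5306, 0.3051, 0.0776]
orientation: [135.3, 0.0, -68.5]
force: [0.1, -0.4, 1.2]
opening: 0.0877
clock: 4.32
tool_pos: [0.5303, 0.3049, 0.0763]
orientation: [135.2, 0.0, -68.5]
force: [-0.4, -0.2, -0.3]
opening: 0.0872
```

```bash
python3 -m pendant '[[[-14,-5,-15,0,0,0],[-27,-9,-30,0,0,0],[-40,-14,-44,0,0,0],[-40,-14,-44,0,0,0],[-40,-14,-44,0,0,0]]]' -1;  python3 -m pendant '[[[0,0,0,0,0,0],[0,0,0,0,0,0],[0,0,0,0,0,0],[0,0,0,0,0,0],[0,0,0,0,0,0],[0,0,0,0,0,0]]]' 1
```

```text
clock: 4.95
tool_pos: [0.4902, 0.2907, 0.0314]
orientation: [135.1, -0.0, -68.5]
force: [0.7, 1.0, -0.1]
opening: 0.0875
clock: 5.7
tool_pos: [0.4883, 0.2923, 0.0306]
orientation: [135.0, 0.2, -68.5]
force: [-2.4, 7.7, 1.2]
opening: 0.0374
```

```bash
python3 -m pendant '[[[0,0,10,0,0,0],[0,0,30,0,0,0],[0,0,70,0,0,0],[0,0,120,0,0,0],[0,0,180,0,0,0],[0,0,180,0,0,0],[0,0,180,0,0,0]]]' 1; python3 -c "
from h import *
print(get_obs()['joint_pos'])"
```

```text
clock: 6.58
tool_pos: [0.4889, 0.2901, 0.2116]
orientation: [135.1, 0.0, -68.5]
force: [-0.7, -0.6, -3.5]
opening: 0.0369
[  40.58272105   39.61199056   22.54573611  -14.87567953 -115.48040712
   69.70235704]
```

```bash
python3 -m pendant '[[[18,-4,4,3.7,-9.3,0],[36,-8,8,7.3,-18.6,0],[54,-12,13,11,-27.9,0],[72,-16,18,14.6,-37.2,0],[90,-20,22,18.3,-46.5,0],[108,-24,27,21.9,-55.8,0],[126,-28,31,25.6,-65.1,0],[145,-32,36,29.3,-74.4,0],[165,-35,40,32.9,-83.7,0],[165,-35,40,32.9,-83.7,0]]]' 1; python3 -m pendant '[[[0,0,0,0,0,0],[0,0,0,0,0,0]]]' 1
python3 - <<'E'
from h import *
o=get_obs();print(o['joint_pos'])
from scipy.spatial.transform import Rotation as R
print(R.from_euler('xyz',o['orientation'],degrees=True).as_matrix().round(3))
a=snap('scene','sc2');b=snap('top','tp2')
p=proj(b,o['tool_pos'])[0].astype(int);q=proj(a,o['tool_pos'])[0].astype(int);print(p,q)
c=lambda s,u,v:cv2.resize(s['pixels'][max(v-50,0):max(v-50,0)+75,max(0,u-50):max(0,u-50)+100,::-1],(400,300),interpolation=cv2.INTER_CUBIC)
cv2.imwrite('pics/v2.png',np.hstack([c(b,*p),c(a,*q)]))
E
```

```text
clock: 7.82
tool_pos: [0.6861, 0.2362, 0.301]
orientation: [-139.4, -2.4, -71.3]
force: [2.3, -1.5, 0.7]
opening: 0.0376
clock: 8.07
tool_pos: [0.6865, 0.2345, 0.3007]
orientation: [-139.5, -2.4, -71.5]
force: [-0.1, -0.9, -2.2]
opening: 0.0376
[ 30.47855839   2.47884883 -43.29379744  64.20822476 -10.61431568
  18.51511952]
[[ 0.317 -0.713  0.625]
 [-0.948 -0.267  0.176]
 [ 0.042 -0.648 -0.76 ]]
[160  85] [345 103]
```

View pics/v2.png

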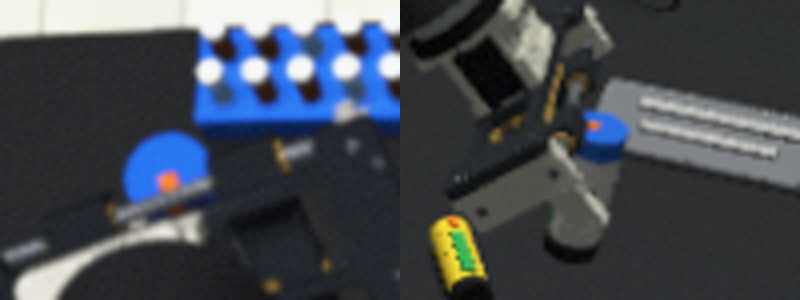

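Cap up and held firmly: blue cap at (165,170) in the left crop, orange mark towards the gripper. The wrist is near a singularity, though (q5≈-10°). I'll yaw about -80° so the tool points tangentially, correcting the orientation at the same time.

```bash
cat >> h.py <<'E'
from scipy.spatial.transform import Rotation as R
def to(x,z,pos,n=10):
    o=get_obs();x=np.array(x,float);z=np.array(z,float);z/=np.linalg.norm(z);x-=z*(x@z);x/=np.linalg.norm(x)
    D=R.from_matrix(np.c_[x,np.cross(z,x),z]); C=R.from_euler('xyz',o['orientation'],degrees=True)
    print('rotvec',np.degrees((D*C.inv()).as_rotvec()).round(1),'shift',((np.array(pos)-o['tool_pos'])*1000).round(1))
def hz(a,down=0): a=np.radians(a);return [np.cos(a),np.sin(a),-down]
E
python3 - <<'E'
from h import *
for th in(-50,-80,-90): to(hz(-68.5+th),hz(21.5+th,1),(.64,.24,.25))
E
```

```text
rotvec [  2.   -4.8 -47. ] shift [-46.6   3.8 -51.4]
rotvec [  0.8  -5.4 -77. ] shift [-46.6   3.8 -51.4]
rotvec [  0.3  -5.6 -87. ] shift [-46.6   3.8 -51.4]
```

```bash
python3 -m pendant '[[[-5,0,-5,0.1,-0.6,-8.5],[-10,1,-10,0.2,-1.2,-17],[-15,1,-15,0.3,-1.8,-25.5],[-20,2,-20,0.4,-2.4,-34],[-25,2,-25,0.5,-3,-43],[-30,2,-30,0.5,-3.6,-52],[-35,3,-36,0.6,-4.2,-60],[-40,3,-42,0.7,-4.8,-69],[-46,4,-51,0.8,-5.4,-77],[-46,4,-51,0.8,-5.4,-77]]]' 1; python3 -m pendant '[[[0,0,0,0,0,0],[0,0,0,0,0,0]]]' 1
python3 - <<'E'
from h import *
o=get_obs();print(o['joint_pos'])
to(hz(-148.5),hz(-58.5,1),(.64,.24,.25))
E
```

```text
clock: 9.43
tool_pos: [0.64, 0.2428, 0.2486]
orientation: [-135.0, -0.2, -148.4]
force: [-0.7, -0.3, -2.3]
opening: 0.0372
clock: 9.68
tool_pos: [0.6403, 0.2399, 0.2519]
orientation: [-135.0, 0.0, -148.4]
force: [0.1, 0.3, -2.6]
opening: 0.0375
[ 54.95909423  24.17348153 -19.86174465  42.73952035 -73.17415601
 -46.41742708]
rotvec [ 0.   0.  -0.1] shift [-0.3  0.1 -1.9]
```

```bash
python3 -m pendant '[[[0,0,-30,0,0,0],[0,0,-75,0,0,0],[0,0,-120,0,0,0],[0,0,-165,0,0,0],[0,0,-190,0,0,0],[0,0,-200,0,0,0],[0,0,-203,0,0,0],[0,0,-203,0,0,0],[0,0,-203,0,0,0]]]' 1; python3 -m pendant '[[[0,0,-2,0,0,0],[0,0,-3,0,0,0],[0,0,-3,0,0,0]]]' 1;python3 -m pendant '[[[0,0,-1,0,0,0],[0,0,-2,0,0,0],[0,0,-2,0,0,0]]]' 1
```

```text
clock: 10.8
tool_pos: [0.641, 0.2407, 0.0495]
orientation: [-135.0, 0.1, -148.5]
force: [0.6, 0.2, -2.7]
opening: 0.0373
clock: 11.18
tool_pos: [0.6406, 0.2402, 0.0453]
orientation: [-134.9, -0.0, -148.5]
force: [0.3, -0.2, -1.6]
opening: 0.0371
clock: 11.55
tool_pos: [0.6406, 0.2401, 0.0433]
orientation: [-134.9, -0.0, -148.5]
force: [-0.4, -0.2, -2.3]
opening: 0.0373
```

```bash
for i in 1 2 3; do python3 -m pendant '[[[0,0,-1,0,0,0],[0,0,-1,0,0,0],[0,0,-1,0,0,0]]]' 1|sed -n '2p;4p'; done
```

```text
tool_pos: [0.6407, 0.2402, 0.0424]
force: [0.2, 0.3, -2.3]
tool_pos: [0.6407, 0.2402, 0.0414]
force: [0.1, 1.1, -3.2]
tool_pos: [0.6407, 0.2402, 0.0403]
force: [-0.1, -0.4, -1.7]
```

```bash
for i in 1 2 3; do python3 -m pendant '[[[0,0,-1,0,0,0],[0,0,-1,0,0,0],[0,0,-1,0,0,0]]]' 1|sed -n '2p;4p'; done
```

```text
tool_pos: [0.6406, 0.2402, 0.0393]
force: [-0.3, 0.0, -2.2]
tool_pos: [0.6407, 0.2403, 0.0385]
force: [-0.2, -0.2, -0.3]
tool_pos: [0.6408, 0.2402, 0.0385]
force: [-2.4, 0.8, 6.5]
```

```bash
python3 -m pendant '[[[0,0,0.5,0,0,0],[0,0,0.5,0,0,0]]]' 1; python3 -m pendant '[[[0,0,0,0,0,0],[0,0,0,0,0,0],[0,0,0,0,0,0],[0,0,0,0,0,0],[0,0,0,0,0,0]]]' -1;  python3 -m pendant '[[[-5,9,11,0,0,0],[-18,30,35,0,0,0],[-37,60,71,0,0,0],[-55,90,106,0,0,0],[-55,90,150,0,0,0],[-55,90,200,0,0,0],[-55,90,200,0,0,0]]]' -1
python3 - <<'E'
from h import *
o=get_obs();print(o['joint_pos'])
a=snap('scene','sc3');b=snap('top','tp3')
c=lambda s,u,v:cv2.resize(s['pixels'][v:v+75,u:u+100,::-1],(400,300),interpolation=cv2.INTER_CUBIC)
p=proj(b,[.65,.233,.05])[0].astype(int);q=proj(a,[.65,.233,.05])[0].astype(int);print(p,q)
cv2.imwrite('pics/v3.png',np.hstack([c(b,p[0]-50,p[1]-37),c(a,q[0]-50,q[1]-37)]))
E
```

```text
clock: 14.05
tool_pos: [0.6408, 0.2402, 0.0385]
orientation: [-134.9, 0.0, -148.5]
force: [-3.0, -0.7, 5.7]
opening: 0.0373
clock: 14.68
tool_pos: [0.6407, 0.2402, 0.0378]
orientation: [-134.9, -0.0, -148.5]
force: [0.5, -0.4, -0.1]
opening: 0.0815
clock: 15.55
tool_pos: [0.5859, 0.3327, 0.2428]
orientation: [-135.2, 0.4, -148.4]
force: [-0.0, 0.6, -1.1]
opening: 0.0877
[ 63.76170285  27.17518629 -14.85194706  37.73156984 -78.5179522
 -50.43992651]
[188 138] [324 163]
```

View pics/v3.png

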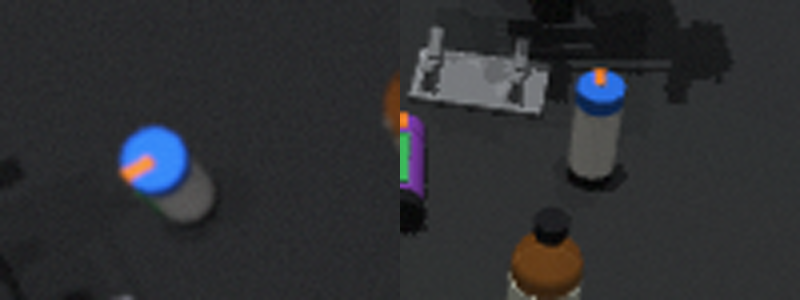

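It stands upright: in the top crop the cap is centred at (154,159) with the orange line running out to (123,175); in the scene crop the cap is at (600,87). I'll measure the cap centre and yaw, and refine the reader.

Run:
```python
from h import *
a=load('sc3');b=load('tp3')
C=tri((b,138+154/4,101+159/4),(a,274+200/4,126+87/4));print('cap',C)
def cen(s,u,v,f):
    p=s['pixels'][v:v+40,u:u+40].astype(int);m=f(p[...,0],p[...,1],p[...,2]);y,x=np.nonzero(m);return x.mean()+u,y.mean()+v,len(x)
blue=lambda r,g,b:((b>r+70)|((r>150)&(b<100)))
x=cen(b,158,125,blue);print('top cap blob',x,atz(b,*x[:2],.1))
o=cen(b,158,125,lambda r,g,b:(r>150)&(b<110)&(g>60));O=atz(b,*o[:2],.1);print('orange',o,O)
for c in(C,atz(b,*x[:2],.1)): print('yaw',np.degrees(np.arctan2(*(O-c)[1::-1])))
# expected from tool: G=TCP-19*z
z=np.array(hz(-58.5,1))/2**.5;G=np.array([.6407,.2402,.038])-.019*z;print('expected',G)
# plate: fit model to both images: gray disc mask
for s,n,(u,v) in((b,'top',(409,208)),(a,'scene',(173,267))):
    w=40;g=cv2.cvtColor(s['pixels'],cv2.COLOR_RGB2GRAY)[v-w//2:v+w//2,u-w//2:u+w//2]
    k=cv2.resize(g,None,fx=8,fy=8,interpolation=cv2.INTER_CUBIC)
    m=((k>180)&(k<238)).astype(np.uint8);m=cv2.morphologyEx(m,cv2.MORPH_OPEN,np.ones((33,33)))
    N,L,st,ce=cv2.connectedComponentsWithStats(m);i=L[160,160]
    cn=cv2.findContours((L==i).astype(np.uint8),0,2)[0][0];e=cv2.fitEllipse(cv2.convexHull(cn));ec=((e[0][0]+.5)/8-.5+u-w//2,(e[0][1]+.5)/8-.5+v-w//2)
    print(n,'ellipse',ec,np.array(e[1])/8); 
    if n=='top':eb=ec
    else:ea=ec
P=tri((a,*ea),(b,*eb));print('plate',P, dep(b,*eb),dep(a,*ea),atz(b,*eb,.027),atz(a,*ea,.027))
```

```text
cap [0.63281324 0.25108592 0.09507223]
top cap blob (np.float64(176.38967136150234), np.float64(140.4037558685446), 213) [0.63222326 0.25002501 0.1       ]
orange (np.float64(171.86666666666667), np.float64(142.93333333333334), 15) [0.62616821 0.2606923  0.1       ]
yaw 124.67279626189651
yaw 119.5804306179029
expected [0.63368022 0.25165525 0.05143503]
top ellipse (408.9597854614258, 207.80779266357422) [24.22039032 24.92691612]
scene ellipse (171.78601264953613, 265.3035697937012) [18.42145157 23.95038033]
plate [ 0.47803767 -0.31658295  0.02879362] [ 0.47920059 -0.31501453  0.02983067] [ 0.47628581 -0.31736039  0.02820563] [ 0.47944945 -0.31600612  0.027     ] [ 0.47562499 -0.3168984   0.027     ]
```

Run:
```python
from h import *
a=load('sc3');b=load('tp3')
c=lambda s,u,v,w,h,k:cv2.resize(s['pixels'][v:v+h,u:u+w,::-1],(int(w*k),int(h*k)),interpolation=cv2.INTER_CUBIC)
x=c(b,358,150,80,95,5);y=c(a,145,228,80,95,5)
im=np.hstack([x,y])
for t in range(0,800,50):cv2.line(im,(t,0),(t,6),(0,255,255),1)
for t in range(0,475,50):cv2.line(im,(0,t),(6,t),(0,255,255),1)
cv2.imwrite('pics/v4.png',im)
```

```text
(no output)
```

View pics/v4.png

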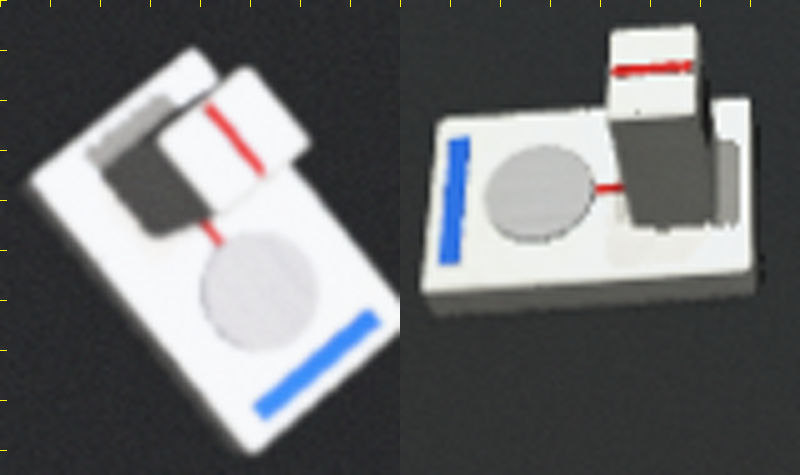

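Run:
```python
from h import *
from scipy.optimize import least_squares
a=load('sc3');b=load('tp3')
T=[(30,182,115,55,-3),(194,48,115,-55,-3),(252,452,-60,55,-3),(259,291,0,0,0),(243,66,97,-28,105),(311,142,51,-28,105),(215,215,51,28,105),(160,140,97,28,105),(208,106,97,0,105),(263,173,51,0,105)]
S=[(40,118,-60,55,-3),(23,290,-60,-55,-3),(350,99,115,55,-3),(352,270,115,-55,-3),(140,194,0,0,0),(213,71,51,0,105),(293,66,97,0,105),(210,33,51,28,105),(296,26,97,28,105),(208,118,51,-28,105),(296,116,97,-28,105)]
def res(p,which):
    r=[]
    for s,L,o in which:
        L=np.array(L,float);c,si=np.cos(p[3]),np.sin(p[3]);X=L[:,2:]/1e3
        W=np.c_[p[0]+c*X[:,0]-si*X[:,1],p[1]+si*X[:,0]+c*X[:,1],p[2]+X[:,2]]
        r.append(proj(s,W)-(L[:,:2]/5-.4+o))
    return np.vstack(r).ravel()
for w in([(b,T,(358,150)),(a,S,(145,228))],[(b,T,(358,150))],[(a,S,(145,228))]):
    f=least_squares(res,[.479,-.317,.028,np.radians(38)],args=(w,),loss='soft_l1',x_scale=[.01,.01,.01,.1])
    print(f.x[:3].round(4),np.degrees(f.x[3]).round(2));
    if len(w)==2: print(f.fun.reshape(-1,2).round(1).tolist())
print(dep(b,358+259/5,150+291/5),dep(a,145+28,228+38.8))
```

```text
[ 0.479  -0.3175  0.0265] 37.95
[[-0.3, -0.6], [-0.2, -0.2], [-0.3, 0.9], [0.1, 0.2], [0.8, -0.5], [0.3, 0.3], [1.0, 1.0], [-1.1, -0.2], [-1.4, -1.0], [0.7, 1.7], [-0.3, 0.1], [-0.3, 0.8], [0.3, -0.5], [0.4, -0.0], [0.0, -0.2], [-1.1, 0.8], [1.1, 0.5], [-0.1, -0.6], [0.6, -0.5], [-0.4, 0.6], [0.5, -0.3]]
[ 0.482  -0.3234  0.0094] 38.25
[ 0.4719 -0.3119  0.014 ] 37.77
[ 0.47818572 -0.31697552  0.030227  ] [ 0.48230408 -0.31923015  0.02848889]
```

Run:
```python
from h import *
to(hz(-148.5),[0,0,-1],(.633,.251,.25))
```

```text
rotvec [38.3 23.6 -0. ] shift [ 47.9 -79.9  11.2]
```

```bash
python3 -m pendant '[[[8,-13,3,6.4,3.9,0],[16,-26,6,12.8,7.9,0],[24,-40,11,19.2,11.8,0],[32,-53,11,25.5,15.7,0],[40,-66,11,31.9,19.7,0],[48,-80,11,38.3,23.6,0],[48,-80,11,38.3,23.6,0],[48,-80,11,38.3,23.6,0],[48,-80,11,38.3,23.6,0]]]' -1
python3 - <<'E'
from h import *
print(get_obs()['joint_pos'])
to(hz(-148.5),[0,0,-1],(.633,.251,.059))
E
```

```text
clock: 16.77
tool_pos: [0.6328, 0.2509, 0.2479]
orientation: [-179.9, -0.2, -148.4]
force: [-0.2, 0.6, 0.0]
opening: 0.0877
[ 38.05808744  20.544755     3.41397953   0.11414807 -73.07729344
  -6.46018604]
rotvec [ 0.2 -0.1 -0.1] shift [ 2.000e-01  1.000e-01 -1.889e+02]
```

```bash
python3 -m pendant '[[[0,0,-35,0,0,0],[0,0,-75,0,0,0],[0,0,-115,0,0,0],[0,0,-150,0,0,0],[0,0,-175,0,0,0],[0,0,-188,0,0,0],[0,0,-188,0,0,0],[0,0,-188,0,0,0]]]' -1; python3 -m pendant '[[[0,0,0,0,0,0],[0,0,0,0,0,0],[0,0,0,0,0,0],[0,0,0,0,0,0],[0,0,0,0,0,0],[0,0,0,0,0,0]]]' 1
```

```text
clock: 17.77
tool_pos: [0.6342, 0.2509, 0.0621]
orientation: [-179.9, 0.0, -148.4]
force: [0.3, -0.1, 1.3]
opening: 0.0874
clock: 18.52
tool_pos: [0.6337, 0.2502, 0.0608]
orientation: [-179.9, -0.1, -148.5]
force: [0.1, 0.3, 0.1]
opening: 0.0378
```

```bash
python3 -m pendant '[[[0,0,15,0,0,0],[0,0,60,0,0,0],[0,0,110,0,0,0],[0,0,160,0,0,0],[0,0,200,0,0,0],[0,0,200,0,0,0]]]' 1; python3 -m pendant '[[[-10,-36,0,0,0,-8.5],[-26,-93,0,0,0,-17],[-41,-150,0,0,0,-26],[-57,-207,0,0,0,-34],[-72,-264,0,0,0,-43],[-88,-321,0,0,0,-51.5],[-103,-378,0,0,0,-60],[-119,-435,0,0,0,-68],[-134,-490,0,0,0,-76],[-148,-540,0,0,0,-83.5]]]' 1;python3 -m pendant '[[[-6,-27,0,0,0,0],[-6,-27,0,0,0,0],[-6,-27,0,0,0,0],[-6,-27,0,0,0,0]]]' 1
python3 - <<'E'
from h import *
o=get_obs();print(o['joint_pos'],o['orientation'])
to(hz(128),[0,0,-1],(.479,-.3173,.15))
a=snap('scene','sc4');b=snap('top','tp4')
c=lambda s,u,v,w,h,k:cv2.resize(s['pixels'][v:v+h,u:u+w,::-1],(int(w*k),int(h*k)),interpolation=cv2.INTER_CUBIC)
cv2.imwrite('pics/v5.png',np.hstack([c(b,358,150,80,95,5),c(a,125,200,80,95,5)]))
E
```

```text
clock: 19.27
tool_pos: [0.6352, 0.2508, 0.2664]
orientation: [-179.9, 0.4, -148.4]
force: [-0.9, -0.2, -2.4]
opening: 0.0374
clock: 20.52
tool_pos: [0.4843, -0.2914, 0.2607]
orientation: [-179.9, -0.1, 127.8]
force: [0.9, -0.2, -2.1]
opening: 0.0373
clock: 21.02
tool_pos: [0.4798, -0.3159, 0.2608]
orientation: [-179.9, -0.1, 128.1]
force: [-0.0, 0.8, -1.6]
opening: 0.0374
[-1.38512732e+01  1.00062241e+01 -9.18462000e+00  8.80671272e-03
 -7.09440259e+01 -3.80388441e+01] [-1.79910343e+02 -1.01097760e-01  1.28112689e+02]
rotvec [-0.  -0.1 -0.1] shift [  -0.8   -1.4 -110.8]
```

View pics/v5.png

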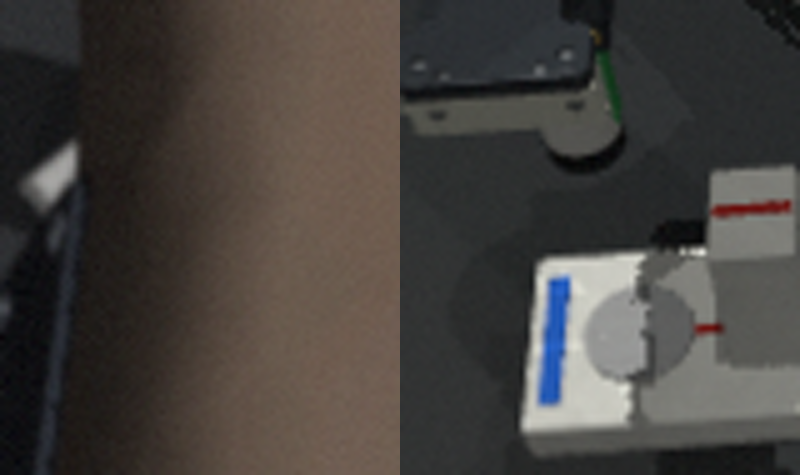

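The scene crop shows the held cartridge with its green window edge facing right, towards the post. The foot (583,140) is above the plate (640,335), and the top camera is blocked by the arm. I'll descend and check just above the plate.

```bash
python3 -m pendant '[[[-1,-1,-30,0,0,0],[-1,-1,-65,0,0,0],[-1,-1,-100,0,0,0],[-1,-1,-130,0,0,0],[-1,-1,-150,0,0,0],[-1,-1,-160,0,0,0],[-1,-1,-160,0,0,0],[-1,-1,-160,0,0,0]]]' 1
python3 - <<'E'
from h import *
o=get_obs();t=o['tool_pos'];print(t,o['orientation'],o['force'])
a=snap('scene','sc5')
im=cv2.resize(a['pixels'][215:295,140:240,::-1],(800,600),interpolation=cv2.INTER_CUBIC)
cv2.imwrite('pics/v6.png',cv2.resize(a['pixels'][215:290,140:240,::-1],(800,600),interpolation=cv2.INTER_CUBIC))
c=np.array([t[0],t[1],0]);
for n,z in(('foot',t[2]-.0608),('cap',t[2]+.0392)):
    p=proj(a,[t[0],t[1],z])[0];print(n,z,(p-[140,215])*8+4)
# outline of foot circle
A=np.linspace(0,2*np.pi,180);P=np.c_[t[0]+.019*np.cos(A),t[1]+.019*np.sin(A),0*A+t[2]-.0608];q=(proj(a,P)-[140,215])*8+4;print('foot bbox',q.min(0),q.max(0))
E
```

```text
clock: 22.12
tool_pos: [0.4794, -0.3179, 0.1019]
orientation: [-180.0, -0.0, 128.1]
force: [-0.2, 0.0, -1.7]
opening: 0.0377
[ 0.47940446 -0.3179208   0.10186335] [-1.79952564e+02 -8.68070854e-03  1.28073384e+02] [-1.53723836e-01  1.57470827e-03 -1.69940022e+00]
foot 0.04106334880081574 [257.99394732 391.50222364]
cap 0.14106334880081572 [206.27912105 219.80064649]
foot bbox [201.11702062 343.33027194] [314.78601417 440.71468564]
```

View pics/v6.png

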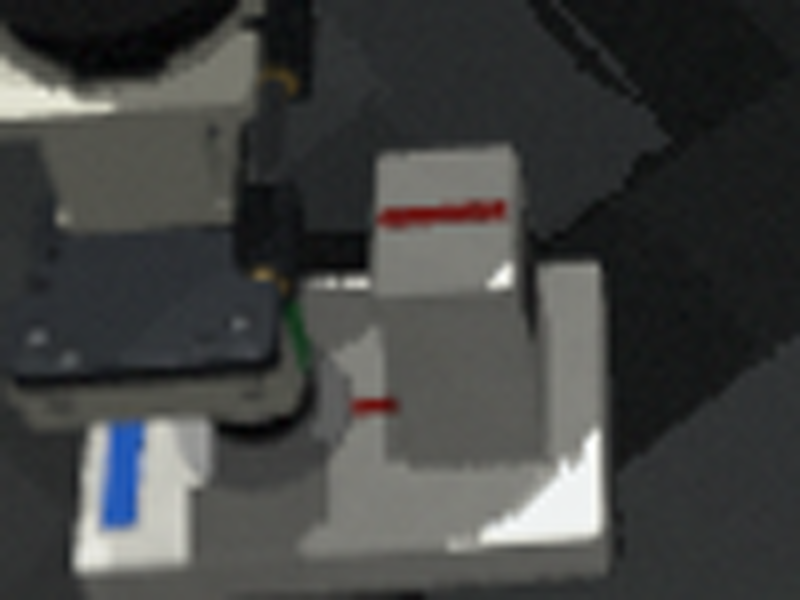

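The foot's right and bottom edges (about 315 and 440) match the prediction from the TCP, so the cartridge sits centred in the grip. I'll lower it gently.

```bash
python3 -m pendant '[[[0,0,-3,0,0,0],[0,0,-6,0,0,0],[0,0,-9,0,0,0],[0,0,-9,0,0,0],[0,0,-9,0,0,0]]]' 1|sed -n '2p;4p'; for i in 1 2 3; do python3 -m pendant '[[[0,0,-0.5,0,0,0],[0,0,-1,0,0,0],[0,0,-1,0,0,0]]]' 1|sed -n '2p;4p'; done
```

```text
tool_pos: [0.4787, -0.3178, 0.0918]
force: [-0.8, 0.1, -1.7]
tool_pos: [0.4787, -0.3178, 0.0909]
force: [-0.5, -0.3, -1.7]
tool_pos: [0.4788, -0.3179, 0.0908]
force: [-1.9, 1.5, 6.9]
tool_pos: [0.4789, -0.3179, 0.0907]
force: [-3.4, 4.1, 14.3]
```

```bash
python3 -m pendant '[[[0,0,0.5,0,0,0],[0,0,1.3,0,0,0],[0,0,1.3,0,0,0]]]' 1; python3 -m pendant '[[[0,0,0,0,0,0],[0,0,0,0,0,0],[0,0,0,0,0,0],[0,0,0,0,0,0],[0,0,0,0,0,0]]]' -1; python3 -m pendant '[[[0,0,8,0,0,0],[0,0,25,0,0,0],[0,0,60,0,0,0],[0,0,110,0,0,0],[0,0,160,0,0,0],[0,0,160,0,0,0]]]' -1; python3 -m pendant '[[[-10,-40,0,0,0,0],[-20,-90,0,0,0,0],[-30,-140,0,0,0,0],[-40,-190,0,0,0,0],[-50,-240,0,0,0,0],[-50,-260,0,0,0,0],[-50,-260,0,0,0,0]]]' -1;  python3 - <<'E'
from h import *
a=snap('scene','sc6');b=snap('top','tp6')
c=lambda s,u,v,w,h,k:cv2.resize(s['pixels'][v:v+h,u:u+w,::-1],(int(w*k),int(h*k)),interpolation=cv2.INTER_CUBIC)
cv2.imwrite('pics/v7.png',np.hstack([c(b,358,150,80,95,5),c(a,145,215,80,95,5)]))
for n,u,v in[('bottle',244,122),('jar',303,240),('can',324,131)]:print(n,dep(b,u,v))
d=lambda s,s0,u,v:np.abs(s['pixels'][v-20:v+20,u-20:u+20].astype(int)-s0['pixels'][v-20:v+20,u-20:u+20]).mean()
s0=load('tp0')
for n,u,v in[('bottle',244,125),('jar',303,240),('can',324,131),('beaker',269,197)]:print(n,d(b,s0,u,v))
E
```

```text
clock: 24.3
tool_pos: [0.4788, -0.3179, 0.0908]
orientation: [-179.9, -0.1, 128.1]
force: [-1.7, 1.8, 7.0]
opening: 0.0377
clock: 24.92
tool_pos: [0.4786, -0.3178, 0.0901]
orientation: [-179.9, -0.1, 128.0]
force: [0.1, -0.8, -0.4]
opening: 0.0821
clock: 25.68
tool_pos: [0.4807, -0.3188, 0.2556]
orientation: [179.8, 0.4, 128.1]
force: [-0.5, 0.5, 0.1]
opening: 0.0875
clock: 26.55
tool_pos: [0.4277, -0.5789, 0.2487]
orientation: [-179.9, -0.2, 127.9]
force: [0.3, 0.0, -0.6]
opening: 0.0878
bottle [0.6714701  0.08907056 0.11375744]
jar [ 0.40090674 -0.04857553  0.06412144]
can [ 0.66819861 -0.10453654  0.04904417]
bottle 2.2172916666666667
jar 6.45625
can 2.105625
beaker 2.4716666666666667
```

View pics/v7.png

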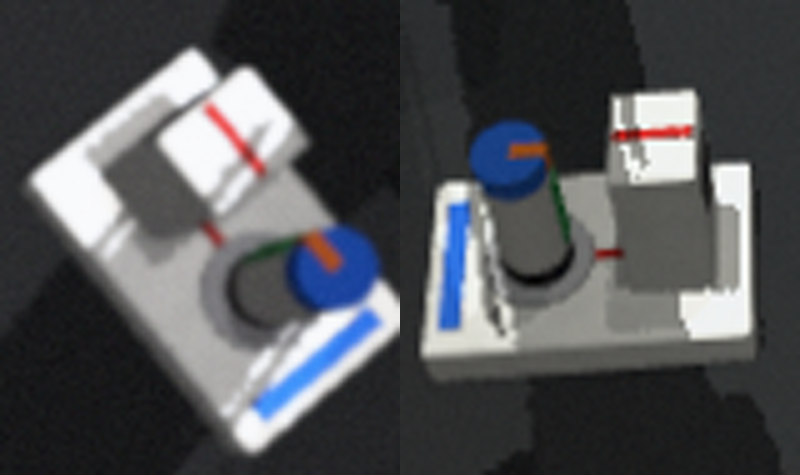

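Run:
```python
from h import *
a=load('sc6');b=load('tp6')
T=lambda u,v:(358+u/5-.4,150+v/5-.4);S=lambda u,v:(145+(u-400)/5-.4,215+v/5-.4)
C=tri((b,*T(334,269)),(a,*S(508,159)));print('cap',C)
c,s=np.cos(np.radians(38)),np.sin(np.radians(38));d=C-[.479,-.3173,0];print('cap in reader',d[0]*c+d[1]*s,-d[0]*s+d[1]*c)
for q,e,i in((b,T(308,236),T(337,268)),(a,S(548,151),S(512,153))):
    w=atz(q,*e,.129)-atz(q,*i,.129);print('orange az',np.degrees(np.arctan2(w[1],w[0])))
# red line / orange line pixel slope in scene and model overlays: foot circle & plate circle
A=np.linspace(0,2*np.pi,90)
for q,f,n in((b,lambda p:(p-[358,150]+.4)*5,'top'),(a,lambda p:(p-[145,215]+.4)*5+[400,0],'scene')):
    for r,x,y,z in((.03,.479,-.3173,.0295),(.019,.4787,-.3178,.1295)):
        p=f(proj(q,np.c_[x+r*np.cos(A),y+r*np.sin(A),0*A+z]));print(n,r,p.min(0).round(),p.max(0).round())
```

```text
cap [ 0.48026    -0.31893299  0.12345508]
cap in reader -1.2471863649345626e-05 -0.0020625485662079425
orange az 41.51068717794713
orange az 36.97024577619797
top 0.03 [202. 231.] [320. 352.]
top 0.019 [297. 230.] [379. 315.]
scene 0.03 [484. 207.] [595. 303.]
scene 0.019 [469. 118.] [544. 181.]
```

```bash
python3 -c "
from h import *
close_job()"
```

```text
the job is handed in; nothing more can be done
```

The cartridge now stands upright, cap up, on the reader's plate with its window facing the sensor post. I let go of it, backed the arm away and handed the job in at about 27 s.

**How it was done:** I gripped it in the cradle with the tool tilted 45° and turned it upright. I then stood it on free bench and regripped it from above, so the gripper would clear the sensor post. Last, I lowered it onto the plate in 1 mm steps. The highest wrist force I read there was about 14 N (limit 30 N on the reader).

**Last checks:**

| Check | Result |
|---|---|
| Cap centre from the plate's centre, reader axes | about 0 mm in x, -2 mm in y (limit 8 mm) |
| Orange line direction | 41.5° in the top view, 37.0° in the scene view; reader fitted at 38.0°, so at most about 3.5° off (limit about 7°) |
| Bottle, jar, can | positions within about 1 mm of the start |
| Beaker | its image patch is nearly unchanged; not measured by position |

**Disagreements:**
- **Plate height:** I got 25–29 mm from the two-view measurements, 28–30 mm from depth, and about 30 mm from where contact came.
- **Cap height:** the two views gave 123 mm, against about 130 mm expected. I put this down to error in reading the pixels.
- **Reader fit:** fitting it from either camera alone gave its position up to about 9 mm off. I used the fit from both together.

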